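# Select the triangle gear at the gearbox gate

## Task

Change gear on the grey bench gearbox: push its lever out of wherever it stands in the unmarked middle lane, across the gate, and fully home into the slot marked with the raised triangle, then leave it there. Only push it, gently: do not grip the lever, do not put it into any other marked slot on the way, and leave the tape, the marker pen and the rosette where they lie.

Things in the scene. Friction and masses are not known exactly. Their poses are not given: they have to be found in the camera images.
- gearbox: Grey cast gearbox bolted to the bench: foot 200 x 235 mm, body 170 x 205 mm, an aluminium gate plate (144 x 184 mm) on top. Origin at the centre of its underside, on the bench; x points away from the robot (to within its yaw), y to the left, z up. A steel shaft stub sticks out low on its right side.
- gate (a point): Centre of the gate, on the plate's top, 130 mm above the gearbox origin. Double H in gearbox axes: three lanes 18 mm wide along x at y = -28, 0, +28 mm, from x = -34 to +34 mm, joined by one crossway 18 mm wide along y at x = 0, the only way from lane to lane. The four ends of the outer lanes are the marked slots; the middle lane is unmarked.
- knob (a point): Centre of the lever's black knob, a cylinder 34 mm across and 40 mm high along the rod, its edges rounded. 220 mm above the bench when upright, 207 mm in an outer slot and there about 49 mm in x, 50 mm in y from the middle. Pushing it takes about 2 N; the lever stays where it is left.
- lever_pivot (a point): The one point, 20 mm above the gearbox origin, about which the straight lever swings both ways; the knob's centre is 200 mm from it. The rod is 12 mm thick, has 3 mm play either side in the gate and stops at the lane ends.
- lever_cross (a joint): Sideways swing of the lever, rad: 0 in the middle lane, about +0.26 in the left (+y) lane, -0.26 in the right lane (play about 0.03). Its axis lies along the gearbox's x; knob y = 0.200 sin(cross) cos(along) in the gearbox frame.
- lever_along (a joint): Fore-and-aft swing of the lever, rad: 0 in the crossway, positive away from the robot; stops at the far and near ends of the lanes at about +0.25 and -0.25 (play in the crossway about 0.03). Knob x = 0.200 sin(along) in the gearbox frame.
- mark_triangle: Equal-sided triangle, corners 20 mm from its centre. Raised flat dark-metal symbol, 3 mm high, fixed on the gate plate 32 mm in x and 65 mm in y (gearbox axes) from the gate's centre, just outboard of the outer slot that it marks; which symbol stands at which of the four outer slots varies. Origin at the centre of its underside.
- mark_disc: Round disc, 30 mm across. Raised flat dark-metal symbol, 3 mm high, fixed on the gate plate 32 mm in x and 65 mm in y (gearbox axes) from the gate's centre, just outboard of the outer slot that it marks; which symbol stands at which of the four outer slots varies. Origin at the centre of its underside.
- mark_square: Square, 27 mm. Raised flat dark-metal symbol, 3 mm high, fixed on the gate plate 32 mm in x and 65 mm in y (gearbox axes) from the gate's centre, just outboard of the outer slot that it marks; which symbol stands at which of the four outer slots varies. Origin at the centre of its underside.
- mark_bar: Narrow bar, 34 x 9 mm. Raised flat dark-metal symbol, 3 mm high, fixed on the gate plate 32 mm in x and 65 mm in y (gearbox axes) from the gate's centre, just outboard of the outer slot that it marks; which symbol stands at which of the four outer slots varies. Origin at the centre of its underside.
- tape: Bystander: roll of masking tape lying flat, 104 mm across, 25 mm high, left of the gearbox; loose. Origin at the centre of its underside.
- pen: Bystander: marker pen lying on the bench, 135 x 17 mm, right of the gearbox; loose. Origin at the centre of its underside.
- rosette: Bystander: white plaster rosette, 73 mm across, 19 mm high, right of the gearbox; loose. Origin at the centre of its underside.

How it is judged:
At the end, for the whole second after the job is handed in: The lever rests in the outer slot beside the triangle, within about 0.04 rad (8 mm at the knob) of the lane's end: lever_along beyond 0.21 rad towards the triangle's end, lever_cross beyond 0.2 rad to the triangle's side. Tape, pen and rosette are within 15 mm of their starts (((x of mark_triangle in the frame of gearbox above 0 m and y of mark_triangle in the frame of gearbox above 0 m and (value of joint lever_cross above 0.2 rad and value of joint lever_along above 0.21 rad)) or (x of mark_triangle in the frame of gearbox above 0 m and y of mark_triangle in the frame of gearbox below 0 m and (value of joint lever_cross below -0.2 rad and value of joint lever_along above 0.21 rad)) or (x of mark_triangle in the frame of gearbox below 0 m and y of mark_triangle in the frame of gearbox above 0 m and (value of joint lever_cross above 0.2 rad and value of joint lever_along below -0.21 rad)) or (x of mark_triangle in the frame of gearbox below 0 m and y of mark_triangle in the frame of gearbox below 0 m and (value of joint lever_cross below -0.2 rad and value of joint lever_along below -0.21 rad))) and velocity of joint lever_cross between -0.05 and 0.05 rad/s and velocity of joint lever_along between -0.05 and 0.05 rad/s and not (distance of tape from where it was at the start of the episode above 0.015 m) and not (distance of pen from where it was at the start of the episode above 0.015 m) and not (distance of rosette from where it was at the start of the episode above 0.015 m)); the robot touches nothing.
It fails at once if the lever is put into a marked slot other than the triangle's (more than about half way in) (((value of joint lever_cross above 0.2 rad and value of joint lever_along above 0.14 rad) and not (x of mark_triangle in the frame of gearbox above 0 m and y of mark_triangle in the frame of gearbox above 0 m)) or ((value of joint lever_cross below -0.2 rad and value of joint lever_along above 0.14 rad) and not (x of mark_triangle in the frame of gearbox above 0 m and y of mark_triangle in the frame of gearbox below 0 m)) or ((value of joint lever_cross above 0.2 rad and value of joint lever_along below -0.14 rad) and not (x of mark_triangle in the frame of gearbox below 0 m and y of mark_triangle in the frame of gearbox above 0 m)) or ((value of joint lever_cross below -0.2 rad and value of joint lever_along below -0.14 rad) and not (x of mark_triangle in the frame of gearbox below 0 m and y of mark_triangle in the frame of gearbox below 0 m))).
It fails at once if the lever is gripped or pushed hard (more than 35 N between the fingers and the gearbox with its lever) (contact force between the fingers and gearbox above 35 N).
It fails at once if the tape is moved by more than 15 mm (distance of tape from where it was at the start of the episode above 0.015 m).
It fails at once if the pen is moved by more than 15 mm (distance of pen from where it was at the start of the episode above 0.015 m).
It fails at once if the rosette is moved by more than 15 mm (distance of rosette from where it was at the start of the episode above 0.015 m).
It also fails if it takes over 48 s, if anything falls off the work surface, if the arm or the gripper's body presses on something with over 40 N, if the wrist force passes 120 N, or if a joint passes its speed limit or range.

## Robot

A 6-joint arm with a two-finger parallel gripper is mounted at the origin on a cart in front of the work surface, level with it; the furniture and walls round the work are solid. World frame = base frame: x ahead of the robot, y to its left, z up, the work surface at z = 0. Lengths are in m, angles in rad, forces in N, time in s.
With the tool pointing down it reaches from about 0.3 to 0.85 m from the base axis. Payload 5.4 kg.
Tool frame: the origin (TCP) lies between the finger pads; the fingertips stand 17 mm ahead of it and the grasp point (between the pads) lies 2 mm behind it; z points along the fingers, y is the line along which they close (so a half turn about z gives the same grasp; the last joint's range is limited). The gripper opens to 85 mm and grips with 20 to 120 N. Pads are 22 mm wide; open, the fingers measure 114 mm over their backs; the gripper's body (76 mm by 85 mm) begins 54 mm behind the grasp point. The pads swing forward as they close: fully open they stand 13 mm farther back than shut.
Start: joints at [-1.401, 0.158, 1.597, -0, 1.386, -0.21], TCP at [0.213, -0.534, 0.248] pointing down, gripper open.
Joint ranges: [-2.91, 2.91], [-0.94, 2.29], [0.18, 2.7], [-1.29, 4.43], [0.17, 2.64], [-3, 3]. Speed limits (rad/s): [2.57, 2.57, 3.14, 3.14, 3.14, 3.14].

## Interface

Orientations are given as a 3x3 rotation matrix whose columns are the frame's x, y, z axes.
In Python, from station import arm gives the robot as it stands.
- The arm moves only by the tool jog_arm, called after "Call:" by a JSON object that holds its "name" and its "arguments". Schema: {"type":"object","properties":{"segments":{"type":"array","items":{"type":"array","prefixItems":[{"type":"array","items":{"type":"number"},"minItems":3,"maxItems":3},{"type":"number"},{"type":"number"}],"minItems":3,"maxItems":3},"minItems":1,"maxItems":8},"only":{"type":"string"},"quiet":{"type":"boolean"},"lines":{"type":"string"}},"required":["segments"],"additionalProperties":false}. segments is a list of rows, 1 to 8 of them, each written [[dx, dy, dz], turn, opening]: dx, dy, dz in shares of 1 m (1.0 is 1 m), then a turn about the tool's z in normalised numbers (1 is pi rad), then the opening from 0.0 (shut) to 1.0 (fully open); each row is the pose to reach, as a shift and turn from the pose commanded when the call began, along the tool's axes at that moment; what a row does not reach only later rows make up. A row lasts 1/12 s, in which the tool goes at most 0.0417 m and 0.125 rad, less where a joint would pass 70% of its speed; a pose out of reach is approached as far as the arm can. The fingers move at their own pace and stop on an object; the grip force is fixed at half the most. Time passes only in rows, so rows that do not move let the fingers close. The tool returns the time, the measured TCP pose, the force, the opening and the grip force at its end. only (a regular expression) keeps the lines of the reply that match it, lines (a string "A,B") keeps lines A to B, and quiet returns only ok. No shift or turn number may pass 1 either way. Input that does not fit is refused with a message, and nothing moves.
- arm.get_state(): the state, without advancing time (a new reading comes with each control period).
- arm.capture(name): name is "scene" or "top" or "wrist"; returns a dict with "img" (400x640x3 uint8, red, green, blue), "fx", "fy", "cx", "cy" (pixels), "k1" (the pictures are not rectified: a ray, as slopes to the right and down, at radius r is drawn at 1 + k1 r^2 times it, then the intrinsics apply), "rvec" (rotation vector, rad) and "tvec" (3), from world to camera coordinates, as OpenCV has them. Camera axes: x right, y down, z forward; pixel columns grow to the right and rows downward; lengths in m; the calibration is good to about 2 mm. A picture is of the moment at which its call begins. There is no depth.
- arm.finish_job(): hands the job in; it is judged then, once.
The state is a dict: "t": time; "joints": joint angles; "qd": joint speeds; "effort": joint torques, N m; "eef_pos": TCP position; "orientation": TCP orientation; "contact_force": force on the tool from outside, world axes, zero at the start; "wrist_torque": the same for the moment, N m; "width": opening from 0.0 (shut) to 1.0 (fully open); "grasp_force": force on a finger pad.
Only numpy, scipy, OpenCV 4.12 (cv2) and the standard library are available. Lean on these libraries where they do the work, as an engineer would, in place of code of your own. Each camera call takes 0.05 s, during which the arm holds its last target. There are 200 camera calls.

## Working session

There is one attempt and no reset: what is moved stays moved. The work goes in short steps, Python scripts to look and compute and a tool call to move; the robot and the scene stay as the last step left them, time stands still between calls to the robot, and variables do not carry over. Pictures are saved under pics/ and viewed, at most 10 in all, crops included, and the job is handed in when it is done.

```bash
mkdir -p pics; ls
```

Run:
```python
from station import arm
import cv2,numpy as np
for n in("scene","top"):
    c=arm.capture(n); cv2.imwrite(f"pics/{n}0.png",c["img"][:,:,::-1]); np.save(n+"0.npy",c,allow_pickle=True)
    print(n,c["fx"],c["cx"],c["cy"],c["k1"],c["rvec"],c["tvec"])
s=arm.get_state();print(s["t"],s["eef_pos"],s["orientation"],s["width"])
```

```text
pics
station.py
scene 435.2364377931154 315.48695157772477 203.794075920813 -0.09506865643790884 [ 1.40620302 -2.23411852  0.83161684] [0.24229052 0.46691107 0.77068794]
top 510.5641829431665 325.60353056954864 195.72470667259404 0.01062133549387179 [ 2.15512765 -2.1512603   0.17559749] [-0.01791967  0.56212836  1.19006056]
0.1 [ 0.21304846 -0.53349377  0.24740615] [[ 9.28744409e-01  3.70720544e-01 -3.16838042e-04]
 [ 3.70720510e-01 -9.28742830e-01  1.74881884e-03]
 [ 3.54062013e-04 -1.74166408e-03 -9.99998421e-01]] 0.9988146215537638
```

View pics/scene0.png

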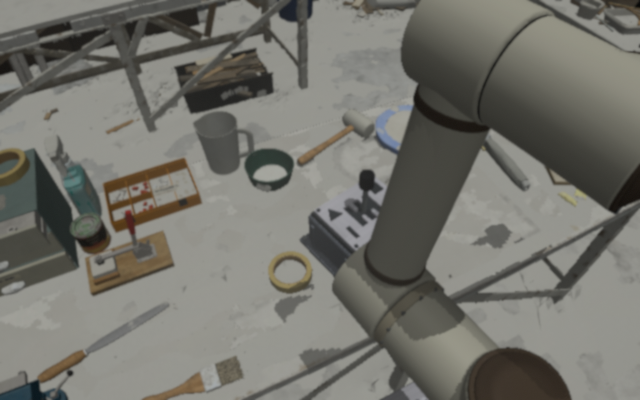

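View pics/top0.png

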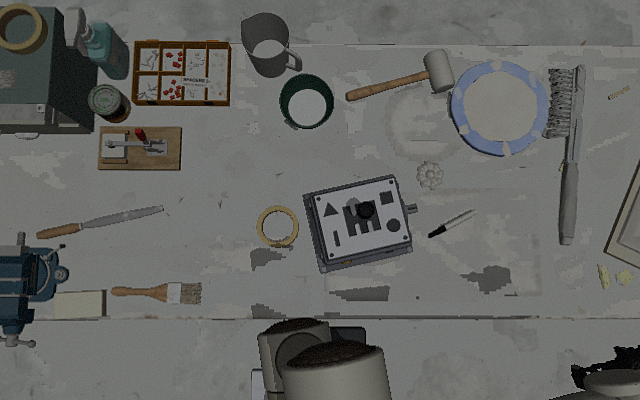

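The top view shows the gearbox at about (360,225), with the triangle at (331,209), which is the far-left slot. The square is at (386,197), the bar at (337,238) and the disc at (393,225). The knob is near (365,210), the tape at (277,227), the pen at (452,222) and the rosette at (430,176). Next I'll measure these.

Create h.py:
```python
import numpy as np,cv2
def ray(c,u,v):
    K=np.array([[c["fx"],0,c["cx"]],[0,c["fy"],c["cy"]],[0,0,1.]])
    p=np.array([(u-c["cx"])/c["fx"],(v-c["cy"])/c["fy"]]); q=p.copy()
    for _ in range(20): q=p/(1+c["k1"]*(q@q))
    R=cv2.Rodrigues(np.array(c["rvec"],float))[0]; t=np.array(c["tvec"],float)
    d=R.T@np.array([q[0],q[1],1]); return -R.T@t,d/np.linalg.norm(d)
def onz(c,u,v,z):
    o,d=ray(c,u,v); return o+d*(z-o[2])/d[2]
def proj(c,P):
    R=cv2.Rodrigues(np.array(c["rvec"],float))[0]; q=R@np.array(P,float)+np.array(c["tvec"],float); q=q[:2]/q[2]
    q=q*(1+c["k1"]*(q@q)); return q*[c["fx"],c["fy"]]+[c["cx"],c["cy"]]
def tri(a,b):
    A=np.zeros((3,3));y=np.zeros(3)
    for o,d in(a,b):
        M=np.eye(3)-np.outer(d,d);A+=M;y+=M@o
    return np.linalg.solve(A,y)
```

Run:
```python
from h import *
c=np.load("top0.npy",allow_pickle=True).item()
g=cv2.cvtColor(c["img"],cv2.COLOR_RGB2GRAY); R=g[165:280,295:425]
for th in(70,90,110):
    n,l,s,ce=cv2.connectedComponentsWithStats((R<th).astype(np.uint8))
    print(th,[(tuple(np.round(ce[i]+[295,165],1)),int(s[i,4])) for i in range(1,n) if 25<s[i,4]<3000])
big=cv2.resize(R,None,fx=4,fy=4,interpolation=cv2.INTER_CUBIC)
s=np.load("scene0.npy",allow_pickle=True).item()["img"]
S=cv2.resize(s[150:300,290:400,::-1],None,fx=3,fy=3)
big=cv2.cvtColor(big,cv2.COLOR_GRAY2BGR)
o=np.zeros((470,800,3),np.uint8);o[:450,:330]=S;o[:,330:]=0;b=cv2.resize(big,(468,414));o[:414,331:799]=b
cv2.imwrite("pics/crop1.png",o)
```

```text
70 [((np.float64(349.6), np.float64(232.1)), 2306), ((np.float64(385.9), np.float64(197.4)), 145), ((np.float64(361.3), np.float64(217.0)), 853), ((np.float64(329.6), np.float64(210.3)), 104), ((np.float64(411.2), np.float64(206.6)), 45), ((np.float64(393.1), np.float64(225.0)), 142), ((np.float64(336.1), np.float64(238.3)), 61)]
90 [((np.float64(352.7), np.float64(231.6)), 2656), ((np.float64(385.8), np.float64(197.3)), 158), ((np.float64(360.5), np.float64(215.8)), 982), ((np.float64(329.4), np.float64(210.2)), 114), ((np.float64(393.0), np.float64(224.8)), 154), ((np.float64(336.1), np.float64(238.3)), 72)]
110 [((np.float64(420.1), np.float64(175.3)), 108), ((np.float64(355.0), np.float64(233.1)), 2949), ((np.float64(385.9), np.float64(197.1)), 166), ((np.float64(360.4), np.float64(215.7)), 1038), ((np.float64(329.6), np.float64(210.0)), 123), ((np.float64(296.3), np.float64(226.6)), 66), ((np.float64(393.1), np.float64(224.8)), 163), ((np.float64(336.0), np.float64(238.1)), 80)]
```

View pics/crop1.png

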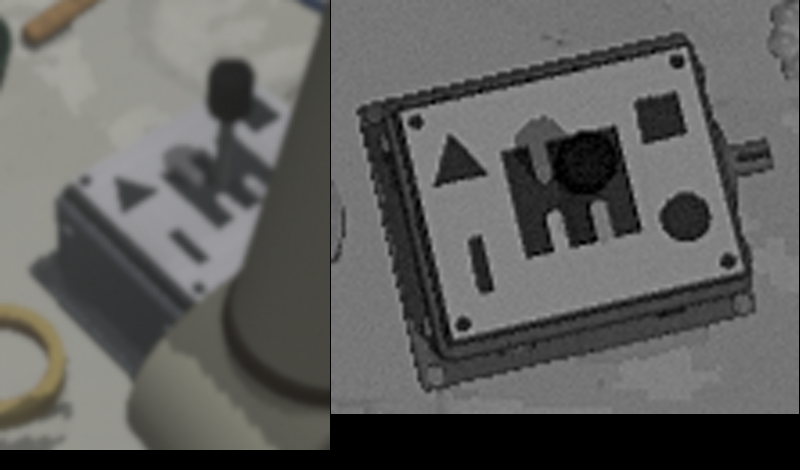

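The triangle is far left, and the knob is in the far part of the middle lane, at top (365.8,210.3) and scene (367,180).

Run:
```python
from h import *
c=np.load("top0.npy",allow_pickle=True).item();s=np.load("scene0.npy",allow_pickle=True).item()
m={k:onz(c,*p,.133) for k,p in dict(tri=(329.5,210.2),sq=(385.9,197.3),disc=(393.1,224.9),bar=(336.1,238.2)).items()}
for k in m: print(k,m[k].round(4))
ctr=sum(m.values())/4
left=m["tri"]+m["bar"]-m["sq"]-m["disc"]; far=m["tri"]+m["sq"]-m["bar"]-m["disc"]
yl=np.arctan2(-left[0],left[1]);yf=np.arctan2(far[1],far[0]);print("ctr",ctr,"yaw",yl,yf,np.linalg.norm(left[:2])/4,np.linalg.norm(far[:2])/4)
kt=tri(ray(c,365.8,210.3),ray(s,367,180));tt=tri(ray(c,329.5,210.2),ray(s,334,214.5))
print("knob",kt,"triangle",tt,"err",proj(c,kt),proj(s,kt))
y=(yl+yf)/2;Rz=np.array([[np.cos(y),-np.sin(y)],[np.sin(y),np.cos(y)]])
print("knob in gb",Rz.T@(kt-ctr)[:2])
hsv=cv2.cvtColor(c["img"],cv2.COLOR_RGB2HSV)
for n,p in dict(tape=(277,227),pen=(452,222),ros=(430,176)).items(): print(n,onz(c,*p,.015).round(3))
```

```text
tri [ 0.5162 -0.0241  0.133 ]
sq [ 0.5455 -0.1501  0.133 ]
disc [ 0.4838 -0.165   0.133 ]
bar [ 0.4541 -0.0386  0.133 ]
ctr [ 0.49989652 -0.09442248  0.133     ] yaw 0.22949438589601492 0.23362133578556504 0.0648107452086549 0.03181913330770422
knob [ 0.50639543 -0.09689855  0.21545631] triangle [ 0.51666083 -0.02486483  0.12559123] err [365.81391915 210.30948146] [366.98392911 179.99830347]
knob in gb [ 0.00575721 -0.00390145]
tape [0.489 0.101 0.015]
pen [ 0.502 -0.328  0.015]
ros [ 0.616 -0.277  0.015]
```

The triangle is at +x,+y. The knob is close to upright, at about gearbox (+6,-4) mm. I'll shut the fingers, align the tool with the gearbox and go to the knob's right side.

The rows are not in the units I measure in: turns go in shares of pi rad. I convert before sending: 0.148 rad / 3.1416 = 0.0471.

Call:
{"name": "jog_arm", "arguments": {"segments": [[[0.25,-0.126,0],0.0471,0],[[0.25,-0.126,0],0.0471,0],[[0.25,-0.126,0],0.0471,0],[[0.25,-0.126,0],0.0471,0],[[0.25,-0.126,0],0.0471,0],[[0.25,-0.126,0],0.0471,0],[[0.25,-0.126,0],0.0471,0],[[0.25,-0.126,0],0.0471,0]]}}

```text
t: 0.77
eef_pos: [0.4013, -0.3199, 0.2479]
orientation: [[0.972, 0.235, 0.001], [0.235, -0.972, 0.003], [0.001, -0.002, -1.0]]
contact_force: [0.0, 1.4, 1.1]
width: -0.0
grasp_force: 0.0
```

Run:
```python
from h import *
from station import arm
s=arm.get_state();R=np.array(s["orientation"]);p=np.array(s["eef_pos"])
print(p,np.arctan2(R[1,0],R[0,0]),R.T@(np.array([.5255,-.1808,.212])-p))
```

```text
[ 0.4013499  -0.31989919  0.24785762] 0.23757511304347756 [ 0.15334619 -0.10589365  0.03631916]
```

Call:
{"name": "jog_arm", "arguments": {"segments": [[[0.153,-0.106,0],0,0],[[0.153,-0.106,0],0,0],[[0.153,-0.106,0],0,0],[[0.153,-0.106,0],0,0],[[0.153,-0.106,0],0,0],[[0.153,-0.106,0.036],0,0],[[0.153,-0.106,0.036],0,0],[[0.153,-0.106,0.036],0,0]]}}

```text
t: 1.43
eef_pos: [0.5214, -0.1854, 0.21]
orientation: [[0.973, 0.23, -0.006], [0.23, -0.973, 0.003], [-0.005, -0.004, -1.0]]
contact_force: [0.6, -0.7, 0.9]
width: -0.006
grasp_force: 0.0
```

Run:
```python
from h import *
from station import arm
ims=[]
for n in("scene","top"):
    c=arm.capture(n); np.save(n+"1.npy",c,allow_pickle=True); ims.append(c["img"][:,:,::-1])
    print(proj(c,arm.get_state()["eef_pos"]))
a=cv2.resize(ims[0][130:270,290:420],None,fx=3,fy=3);b=cv2.resize(ims[1][150:290,290:420],None,fx=3,fy=3)
cv2.imwrite("pics/c2.png",np.hstack([a,b]))
```

```text
[397.82237427 164.11244447]
[409.01777641 202.63925919]
```

View pics/c2.png

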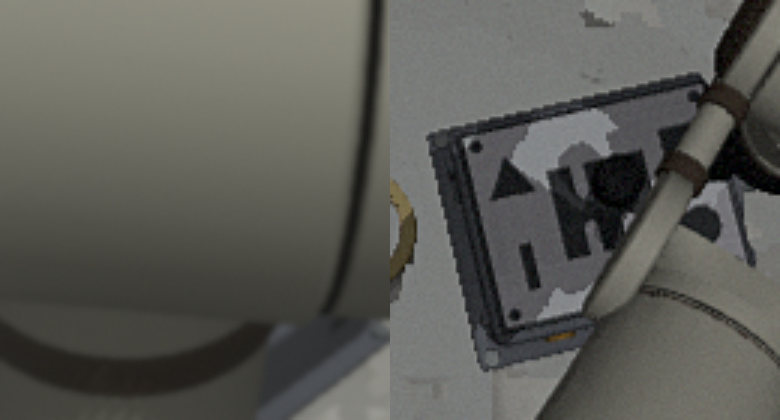

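The arm now blocks the scene view. The top view still shows the knob, at crop (617,180). I'll try the wrist camera.

Run:
```python
from h import *
from station import arm
c=arm.capture("wrist"); np.save("wrist1.npy",c,allow_pickle=True); cv2.imwrite("pics/w1.png",c["img"][:,:,::-1])
ctr=np.array([.49990,-.09442]);y=.2315;R=np.array([[np.cos(y),-np.sin(y)],[np.sin(y),np.cos(y)]])
for p in([0,0,.13],[0,0,.24],[.0,.0,.2],[.034,0,.13],[-.034,0,.13]): print(p,proj(c,[*(ctr+R@p[:2]),p[2]]).round(0))
```

```text
[0, 0, 0.13] [183. 209.]
[0, 0, 0.24] [ 61. 307.]
[0.0, 0.0, 0.2] [124. 256.]
[0.034, 0, 0.13] [177. 160.]
[-0.034, 0, 0.13] [189. 254.]
```

View pics/w1.png

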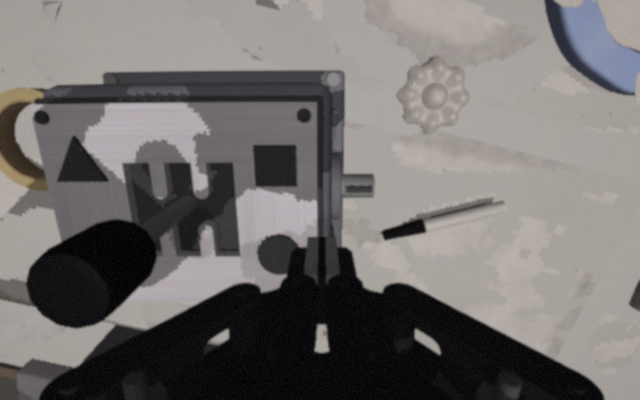

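The rod stands about 0.03 rad forward of centre, at the edge of the crossway play. I'll push left with a slight backward drag, in checked steps.

Create st.py:
```python
from h import *
from station import arm
s=arm.get_state();p=np.array(s["eef_pos"])
y=.2315;R=np.array([[np.cos(y),-np.sin(y)],[np.sin(y),np.cos(y)]])
print("t",s["t"],"tool gb mm",(1e3*R.T@(p[:2]-[.49990,-.09442])).round(1),"z",p[2].round(4),"F gb",(R.T@np.array(s["contact_force"])[:2]).round(1))
```

```bash
python3 st.py
```

```text
t 1.5833 tool gb mm [  1.5 -95.7] z 0.2137 F gb [0.1 0.3]
```

Call:
{"name": "jog_arm", "arguments": {"segments": [[[0.006,-0.02,0],0,0],[[0.006,-0.04,0],0,0],[[0.006,-0.044,0],0,0],[[0.006,-0.044,0],0,0]]}}

```text
t: 1.92
eef_pos: [0.5191, -0.1419, 0.2137]
orientation: [[0.973, 0.23, 0.002], [0.23, -0.973, -0.001], [0.002, 0.001, -1.0]]
contact_force: [0.6, -0.1, -0.1]
width: -0.001
grasp_force: 0.0
```

```bash
python3 st.py
```

```text
t 1.9167 tool gb mm [  7.8 -50.6] z 0.2137 F gb [ 0.5 -0.2]
```

Call:
{"name": "jog_arm", "arguments": {"segments": [[[0,-0.005,0],0,0],[[0,-0.01,0],0,0],[[0,-0.015,0],0,0],[[-0.004,-0.02,0],0,0],[[-0.008,-0.025,0],0,0]], "only": "force"}}

```text
contact_force: [1.0, -2.0, 5.1]
grasp_force: 2.8
```

```bash
python3 st.py
```

```text
t 2.3333 tool gb mm [  0.2 -25.9] z 0.2135 F gb [ 0.5 -2.2]
```

Call:
{"name": "jog_arm", "arguments": {"segments": [[[0,-0.003,0],0,0],[[0,-0.006,0],0,0],[[0,-0.009,0],0,0],[[0,-0.012,0],0,0]], "only": "force"}}

```text
contact_force: [0.4, -0.5, 5.1]
grasp_force: 2.5
```

```bash
python3 st.py
```

```text
t 2.6667 tool gb mm [ -0.1 -13.5] z 0.2132 F gb [ 0.3 -0.6]
```

Run:
```python
from h import *
from station import arm
a=[]
for n in("wrist","top"):
    c=arm.capture(n); i=c["img"][:,:,::-1]
    a.append(i[50:350,0:400] if n=="wrist" else cv2.resize(i[170:270,290:420],(390,300)))
cv2.imwrite("pics/c3.png",np.hstack(a))
```

```text
(no output)
```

View pics/c3.png

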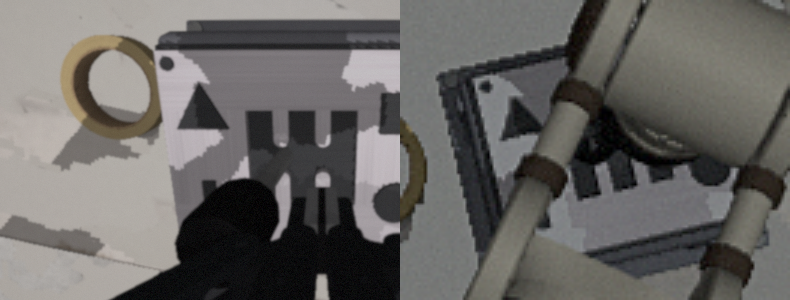

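The knob has moved with the tool, and the rod is in the crossway between the middle and left lanes (wrist crop (290,155)). I'll continue left.

Call:
{"name": "jog_arm", "arguments": {"segments": [[[0,-0.004,0],0,0],[[0,-0.008,0],0,0],[[0,-0.012,0],0,0],[[0,-0.016,0],0,0],[[0,-0.02,0],0,0],[[0,-0.024,0],0,0]], "only": "force"}}

```text
contact_force: [1.1, -0.9, 0.4]
grasp_force: 0.5
```

```bash
python3 st.py
```

```text
t 3.2667 tool gb mm [-0.9 11.3] z 0.2116 F gb [ 0.9 -1.2]
```

Call:
{"name": "jog_arm", "arguments": {"segments": [[[0,-0.002,0],0,0],[[0,-0.004,0],0,0],[[0,-0.006,0],0,0]], "only": "force"}}

```text
contact_force: [-0.3, -0.2, 0.8]
grasp_force: 0.5
```

```bash
python3 st.py
```

```text
t 3.5167 tool gb mm [-0.7 16.8] z 0.212 F gb [-0.3 -0.1]
```

Call:
{"name": "jog_arm", "arguments": {"segments": [[[0,-0.0015,0],0,0],[[0,-0.003,0],0,0]], "only": "force"}}

```text
contact_force: [0.2, -1.3, -0.2]
grasp_force: 0.6
```

```bash
python3 st.py
```

Run:
```python
from h import *
from station import arm
c=arm.capture("wrist"); np.save("wrist2.npy",c,allow_pickle=True);cv2.imwrite("pics/w3.png",c["img"][:,:,::-1])
y=.2315;R=np.array([[np.cos(y),-np.sin(y)],[np.sin(y),np.cos(y)]])
for k in(.24,.27):
    d=np.array([0,np.sin(k),np.cos(k)])
    for r in(.11,.18,.22): q=d*r; print(k,r,proj(c,[*(np.array([.4999,-.09442])+R@q[:2]),q[2]+.02]).round(0))
```

```text
t 3.6833 tool gb mm [-0.6 19.6] z 0.2121 F gb [-0.1 -1.3]
0.24 0.11 [313. 205.]
0.24 0.18 [275. 250.]
0.24 0.22 [235. 297.]
0.27 0.11 [308. 205.]
0.27 0.18 [264. 249.]
0.27 0.22 [219. 294.]
```

View pics/w3.png

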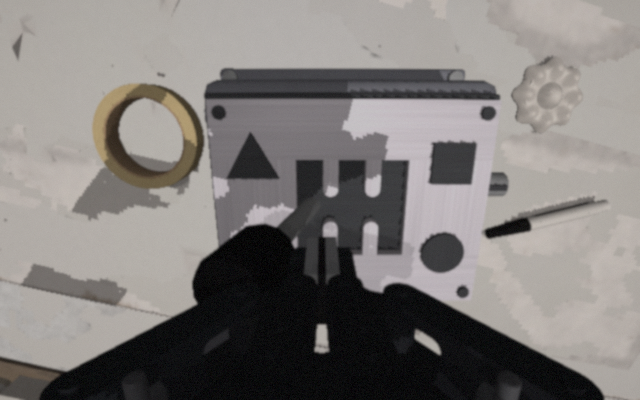

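The lever is in the left lane, with cross about 0.25 (knob base at (275,245) as predicted). I'll nudge it 2 mm more, back off and go round to the near side of the knob.

Call:
{"name": "jog_arm", "arguments": {"segments": [[[0,-0.002,0],0,0],[[0,0.03,0],0,0],[[-0.025,0.03,0],0,0],[[-0.055,0.03,0],0,0],[[-0.055,0,0],0,0],[[-0.055,-0.03,0],0,0],[[-0.055,-0.03,0],0,0],[[-0.055,-0.03,0],0,0]], "only": "force"}}

```text
contact_force: [0.8, -0.6, 0.6]
grasp_force: 0.0
```

```bash
python3 st.py
```

```text
t 4.4 tool gb mm [-55.5  50.5] z 0.2123 F gb [ 0.6 -0.7]
```

Run:
```python
from h import *
from station import arm
c=arm.capture("wrist"); cv2.imwrite("pics/w4.png",c["img"][:,:,::-1])
```

```bash
python3 st.py
```

```text
t 4.45 tool gb mm [-55.3  49.7] z 0.2124 F gb [ 0.3 -0.3]
```

View pics/w4.png

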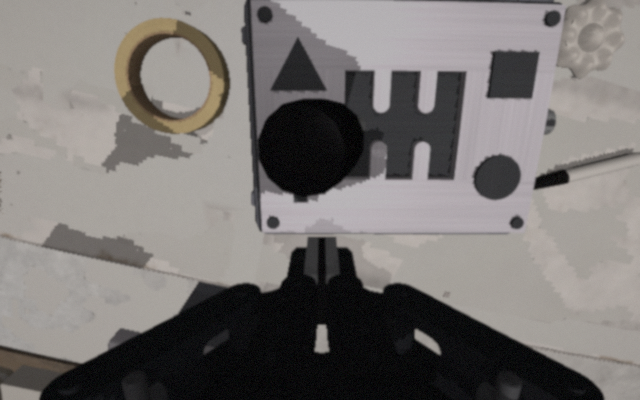

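The knob at (310,145) is straight ahead of the fingers, and the path toward the triangle slot is clear. Now I'll push away from the robot.

Call:
{"name": "jog_arm", "arguments": {"segments": [[[0.012,0,0.004],0,0],[[0.024,0,0.004],0,0],[[0.029,0,0.004],0,0],[[0.034,0,0.004],0,0],[[0.039,0,0.004],0,0],[[0.044,0,0.004],0,0],[[0.049,0,0.004],0,0]], "only": "force"}}

```text
contact_force: [-2.2, 0.7, 0.8]
grasp_force: 0.9
```

```bash
python3 st.py
```

```text
t 5.0333 tool gb mm [-6.1 49.2] z 0.2084 F gb [-2.   1.2]
```

Call:
{"name": "jog_arm", "arguments": {"segments": [[[0.004,0,0],0,0],[[0.008,0,0],0,0],[[0.012,0,0],0,0],[[0.016,0,0],0,0],[[0.02,0,0],0,0]], "only": "force"}}

```text
contact_force: [-1.6, -0.8, -0.5]
grasp_force: 0.7
```

```bash
python3 st.py
```

```text
t 5.45 tool gb mm [13.7 49.6] z 0.208 F gb [-1.7 -0.4]
```

Call:
{"name": "jog_arm", "arguments": {"segments": [[[0.0015,0,0],0,0],[[0.003,0,0],0,0],[[0.0045,0,0],0,0],[[0.006,0,0],0,0]], "only": "force"}}

```text
contact_force: [-11.0, -3.5, 2.9]
grasp_force: 5.8
```

```bash
python3 st.py
```

```text
t 5.7833 tool gb mm [17.9 49.7] z 0.2077 F gb [-11.5  -0.8]
```

Call:
{"name": "jog_arm", "arguments": {"segments": [[[0.001,0,0],0,0],[[0.002,0,0],0,0]], "only": "force"}}

```text
contact_force: [-15.6, -4.4, 6.3]
grasp_force: 8.6
```

```bash
python3 st.py
```

```text
t 5.95 tool gb mm [18.5 49.8] z 0.2075 F gb [-16.2  -0.7]
```

The force rose to 16 N at the lane's end, so the lever is home. I'll back off and verify.

Call:
{"name": "jog_arm", "arguments": {"segments": [[[-0.02,0,0],0,0],[[-0.05,0,0],0,0],[[-0.075,0,0],0,0],[[-0.075,0,0],0,0],[[-0.075,0,0],0,0]], "only": "force"}}

```text
contact_force: [0.3, 0.1, -0.5]
grasp_force: 0.0
```

Run:
```python
from h import *
from station import arm
c=arm.capture("wrist"); cv2.imwrite("pics/w5.png",c["img"][:,:,::-1])
y=.2315;R=np.array([[np.cos(y),-np.sin(y)],[np.sin(y),np.cos(y)]])
for al in(.21,.25):
    for r in(.18,.22):
        q=r*np.array([np.sin(al),np.sin(.255)*np.cos(al),np.cos(.255)*np.cos(al)])
        print(al,r,proj(c,[*(np.array([.4999,-.09442])+R@q[:2]),q[2]+.02]).round(0))
```

```text
0.21 0.18 [335.  49.]
0.21 0.22 [307.  -1.]
0.25 0.18 [336.  31.]
0.25 0.22 [309. -31.]
```

View pics/w5.png

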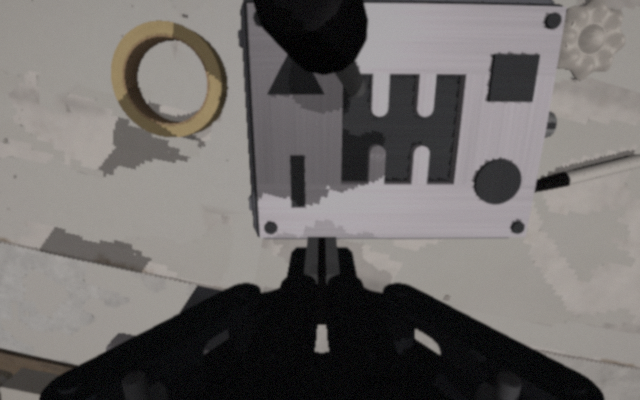

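The knob is over the far-left slot, with its base near (333,35), matching along about 0.25. The tape, pen and rosette were never touched, so I'm handing in.

```bash
python3 -c "
from station import arm
print(arm.finish_job())"
```

```text
the job is handed in; nothing more can be done
None
```

I pushed the lever fully home into the triangle's slot (far left) and handed the job in: it took about 6.5 s, the highest force reading was about 17 N, no other marked slot was entered, and the tape, pen and rosette were left untouched; no verdict was printed.

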